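Stow the battery packs and hook the bay cover shut

ROBOT

A 6-joint arm with a two-finger parallel gripper is mounted at the origin on the work surface. World frame = base frame: x ahead of the robot, y to its left, z up, the work surface at z = 0. Lengths are in m, angles in rad, forces in N, time in s.
With the tool pointing down it reaches from about 0.4 to 0.825 m from the base axis. Payload 7 kg.
Tool frame: the origin (TCP) lies on the centre line of the jaws, within the pads' length; the fingertips stand arm.tip_reach ahead of it and the grasp point (between the pads) lies 5 mm behind it (arm.tip_reach is the distance from the TCP to the fingertips, in m); z points along the fingers, y is the line along which they close (so a half turn about z gives the same grasp; the last joint's range is limited). The gripper opens to 88 mm and grips with 3 to 60 N. Pads are 19 mm wide; open, the fingers measure 130 mm over their backs; the gripper's body (78 mm by 193 mm) begins 47 mm behind the grasp point.
Start: joints at [-0.936, 0.359, 0.012, 0, -1.224, -0.288], TCP at [0.229, -0.635, 0.241] pointing down, gripper open.
Joint ranges: [-3.07, 3.07], [-1.43, 2.12], [-1.02, 1.25], [-3.03, 1.67], [-3.05, -0], [-3.03, 3.03]. Speed limits (rad/s): [2.39, 2.39, 3.01, 3.14, 3.14, 3.14].

INTERFACE

Orientations are given as [roll, pitch, yaw] about the fixed x, y, z axes, in that order (R = Rz(yaw) Ry(pitch) Rx(roll)).
In Python, from station import status, optics, order, arm gives the robot as it stands. The module is installed in compiled form; this text tells all that it offers.
- The arm moves only by the shell command python3 -m jog 'ROWS' [FORCE]. ROWS is JSON, a list of rows, each a list of 3 entries, a list of its own where there are three numbers: the gripper command: -1 is shut, 1 is fully open, values between are in proportion, then the shift along the tool's x, y, z in mm, then the turn about the tool's z in rad. A call has 1 to 20 rows; each row is the pose to reach, as a shift and turn from the pose commanded when the call began, along the tool's axes at that moment; what a row does not reach only later rows make up. A row lasts 1/8 s, in which the tool goes at most 62.5 mm and 10.7 degrees, less where a joint would pass 70% of its speed; a pose out of reach is approached as far as the arm can. A call with a gripper value outside its range is refused whole. The fingers move at their own pace and stop on an object; FORCE is the grip in N (left out, the last holds). Time passes only in rows, so rows that repeat a pose let the fingers close. It gives the time, the measured TCP pose, the force, the opening and the grip force at its end, in the units of the state.
- status.get_state(): the state, without advancing time (a new reading comes with each control period).
- optics.grab_frame(name): name is "side" or "top" or "wrist"; returns a dict with "color" (420x560x3 uint8, red, green, blue), "mtx" (3x3 intrinsics, pixels), "cam_to_world" (4x4, takes a point from camera to world coordinates). Camera axes: x right, y down, z forward; pixel columns grow to the right and rows downward; lengths in m; the calibration is good to about 2 mm. A picture is of the moment at which its call begins. There is no depth.
- order.job_done(): hands the job in; it is judged then, once.
The state is a dict: "t": time; "q": joint angles; "qd": joint speeds; "joint_efforts": joint torques, N m; "eef_pos": TCP position; "ee_rot": TCP orientation; "force": force on the tool from outside, world axes, zero at the start; "moment": the same for the moment, N m; "width": finger opening in m; "gripper_force": force on a finger pad.
Only numpy, scipy, OpenCV 4.12 (cv2) and the standard library are available. Lean on these libraries where they do the work, as an engineer would, in place of code of your own. Each camera call takes 0.05 s, during which the arm holds its last target. There are 200 camera calls.

TASK

Use the wooden pusher to sweep all the loose battery packs on the table into the open-fronted battery bay, without touching the packs with the gripper, and put the pusher back on its rubber mat, standing on its base and lengthwise. Once all the packs are in, close the bay with the cover: hook the cover's rear edge under the retaining lip while its front is still clearly raised, then swing it down until it lies flat on the side walls, behind the two front stops, with the flange at the front. Leave the lens, the pouch and the filter stack where they are.

Things in the scene. Friction and masses are not known exactly. Their poses are not given: they have to be found in the camera images.
- bay: battery bay, fixed: aluminium walls, open at top and front (mouth). Origin: centre of inner floor, at table level, no step at the mouth. Own +y to the rear wall, -y out of the mouth, x across. Inside 170 mm wide (x -85 to 85). Side walls 8 mm thick, 42 mm high, y = -98 to 88 mm. Rear wall: inner face y = 88, 60 mm high.
- bay_lip (a point): middle of the lower front edge of the retaining lip (bay frame 0, 72, 54 mm). The lip, 6 mm thick, full width, overhangs the inside by 16 mm along the rear wall's top; its underside is 12 mm above the side walls' tops
- bay_mouth (a point): middle of the bay's mouth at table level (bay frame 0, -98, 0 mm), between the front ends of the side walls. To lie behind the shut cover's flange, a pack's centre must be at bay y > -60 mm and no corner before y = -77. From each wall end a guide wing 42 mm high, 4 mm thick flares outwards: from x = +-87, y = -98 to x = +-113, y = -143 mm
- bay_seat (a point): where the shut cover's origin comes to rest (bay frame 0, 0, 42 mm), axes along the bay's, level with the side walls' tops; about 3 mm play fore and aft, 6 mm sideways. On the front end of each side wall, y = -98 to -88 mm, is a stop 8 mm high (z = 42 to 50): the cover's front edge drops behind both
- cover: bay cover, loose, 250 g: grey plate 181 (x) x 170 (y) x 6 mm; origin at the centre of its underside. Rear edge (own y = +85) goes under the lip; at the front edge (y = -85 to -80) a flange 158 mm wide hangs 26 mm below the plate and fits between the bay's side walls. At the start it lies flat on the foam stand, overhanging it all round, rear roughly towards +y
- cover_rear (a point): middle of the lower rear edge of the cover (own y = +85 mm), the edge to hook
- cover_handle (a point): centre of the cover's black handle bar, 36 mm above the plate's underside, over its centre: bar 80 mm along own x, 14 mm thick (own y), 22 mm high (z = 26 to 48), on posts at x = +-35 mm. Grip it closing along the cover's y
- stand: foam stand of the cover, fixed: grey block 140 x 120 x 45 mm high; origin at the centre of its underside
- pusher: wooden pusher, loose, 250 g: base block 100 (own x) x 44 (own y) x 35 mm high, stands by itself; the long 100 mm sides push (both alike). On top a grip rib 70 mm along own x, 22 mm thick (own y), z = 35 to 80 mm. Origin: centre of its underside. Starts on the mat
- mat: rubber mat of the pusher, fixed, 240 (own x) x 120 (own y) x 3 mm thick; origin at the centre of its underside. The pusher goes back on it, its length along the mat's x, wholly on the mat
- pack1: battery pack: black plastic brick 60 (own x) x 34 (own y) x 24 mm high, about 110 g, lying flat; origin at the centre of its underside. Three to five packs are present in a run (the others read None). All packs are alike
- pack2: battery pack, like pack1; may be absent
- pack3: battery pack, like pack1; may be absent
- pack4: battery pack, like pack1; may be absent
- pack5: battery pack, like pack1; may be absent
- lens: bystander: black camera lens standing upright, 78 mm diameter, 100 mm high; origin at its underside
- pouch: bystander: grey pouch 100 x 130 x 65 mm; origin at its underside
- filters: bystander: stack of black lens filters, 82 mm diameter, 36 mm high; origin at its underside
Things that resemble listed ones, but are neither listed nor needed, are in the scene too. Leave any orange look-alike of the pack4 alone.

How it is judged:
By the outcome, as a careful person would: the job done as asked, in the order asked, and still so for the second after the job is handed in, with the robot touching nothing.
Of pack1, pack2, pack3, pack4, pack5 only 3 to 5 are there at a start; the rules pass over those that are not, and their reading is None.
At some moment in a run one of pack1, pack2, pack3, pack4, pack5 may be knocked a few centimetres aside while the robot is not near it.
It also fails if it takes over 208 s, if anything falls off the work surface, if the arm or the gripper's body presses on something with over 40 N, if the wrist force passes 120 N, or if a joint passes its speed limit or range.

## Working session

There is one attempt and no reset: what is moved stays moved. The work goes in short steps, Python scripts to look and compute and a shell command to move; the robot and the scene stay as the last step left them, time stands still between calls to the robot, and variables do not carry over. Pictures are saved under pics/ and viewed, at most 17 in all, crops included, and the job is handed in when it is done.

```bash
mkdir -p pics
cat > h.py <<'E'
import numpy as np, cv2
from station import status, optics, order, arm
from scipy.spatial.transform import Rotation as R
def grab(n,f):
    d=optics.grab_frame(n); cv2.imwrite('pics/'+f+'.png',d['color'][:,:,::-1]); np.savez('pics/'+f+'.npz',m=d['mtx'],T=d['cam_to_world']); return d
def px(f,u,v,z):
    d=np.load('pics/'+f+'.npz'); T=d['T']; r=T[:3,:3]@np.linalg.solve(d['m'],[u,v,1]); o=T[:3,3]
    return o+r*(z-o[2])/r[2]
def proj(f,p):
    d=np.load('pics/'+f+'.npz'); T=d['T']; c=T[:3,:3].T@(np.array(p)-T[:3,3]); q=d['m']@c; return q[:2]/q[2]
def crop(f,u0,v0,u1,v1,s,out):
    im=cv2.imread('pics/'+f+'.png')[v0:v1,u0:u1]; cv2.imwrite('pics/'+out+'.png',cv2.resize(im,None,fx=s,fy=s,interpolation=cv2.INTER_CUBIC))
def tool(p,yawdir=None):
    "world point -> shift in tool axes (mm) from measured pose"
    s=status.get_state(); Rt=R.from_euler('xyz',s['ee_rot']).as_matrix()
    return Rt.T@(np.array(p)-s['eef_pos'])*1000
E
python3 - <<'E'
from h import *
s=status.get_state(); print(s); print(arm.tip_reach)
a=grab('top','t0');b=grab('side','s0')
print(a['mtx'],a['cam_to_world'],b['cam_to_world'])
cv2.imwrite('pics/t0b.png',cv2.resize(cv2.imread('pics/t0.png'),(800,600),interpolation=cv2.INTER_CUBIC))
E
```

```text
{'t': 0.0, 'q': array([-9.35909960e-01,  3.59383170e-01,  1.10726249e-02, -3.46559242e-04,
       -1.22406803e+00, -2.88108230e-01]), 'qd': array([-1.07433399e-03,  8.78683946e-04,  5.69652625e-04, -3.29661342e-05,
       -1.00602946e-03,  9.80998206e-04]), 'joint_efforts': array([ 8.41993005e-04, -5.82717955e+01,  2.93066114e+01,  6.99734107e+00,
        6.89045613e-03, -2.41413736e-04]), 'eef_pos': array([ 0.22924427, -0.63440183,  0.23963169]), 'ee_rot': array([ 3.13998304e+00, -1.37262730e-04, -2.79493243e+00]), 'force': array([ 0.3965719 , -0.45216762,  0.21624732]), 'moment': array([-0.05249768,  0.01424531,  0.01059882]), 'gripper_force': 0.0, 'width': 0.0876386761110047}
0.014
[[402.95914613   0.         280.01405063]
 [  0.         402.95914613 209.32905997]
 [  0.           0.           1.        ]] [[ 0.01616533 -0.99424459  0.10590739  0.47681358]
 [-0.99966292 -0.01822321 -0.01849214  0.05678229]
 [ 0.02031568 -0.10557276 -0.99420404  1.28686934]
 [ 0.          0.          0.          1.        ]] [[-0.98191012 -0.11044986  0.15379643  0.37703752]
 [-0.18848127  0.4925359  -0.8496371   1.26549162]
 [ 0.01809203 -0.86325501 -0.50444372  0.81377875]
 [ 0.          0.          0.          1.        ]]
```

View pics/t0b.png

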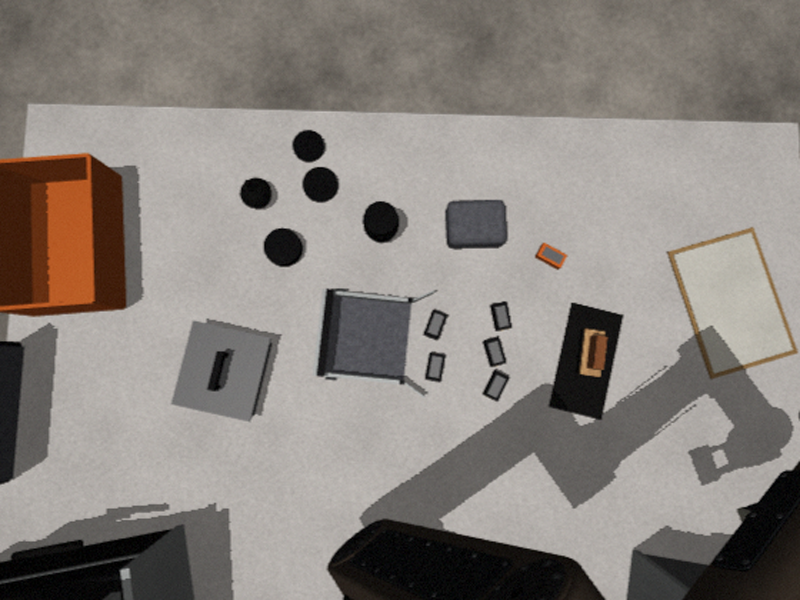

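View pics/s0.png

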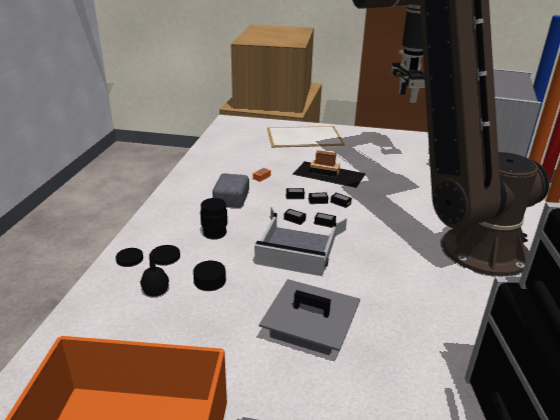

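The top view (800x600) shows the bay at (368,335), with its mouth facing right (world -y), and the cover at (225,370). There are five dark packs, at (436,324), (435,367), (501,316), (495,352) and (496,385). The pusher on its mat is at (593,352), the pouch at (476,223), and the orange look-alike at (551,256). The orange one doesn't fit the "black brick" description, so I'll leave it alone. Next is an enlarged crop to confirm.

Run:
```python
from h import *
crop('t0',215,165,445,325,3.45,'c0')
crop('t0',115,195,275,305,5,'c1')
```

```text
(no output)
```

View pics/c0.png

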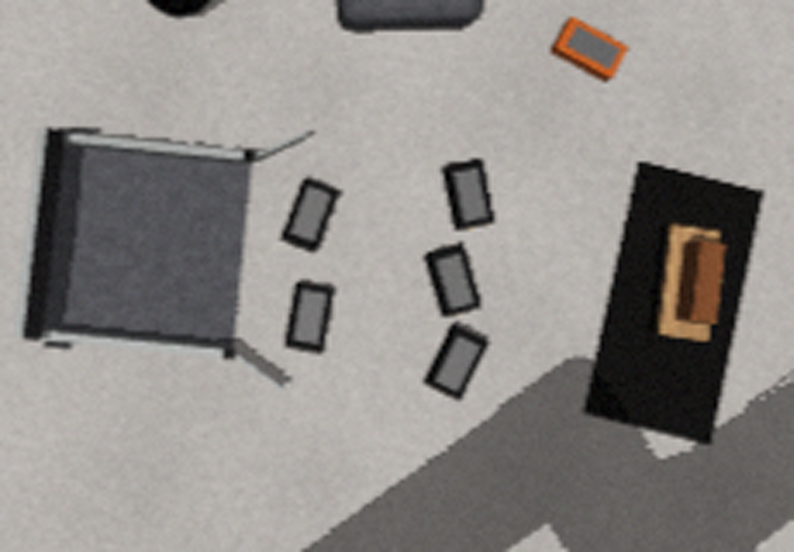

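View pics/c1.png

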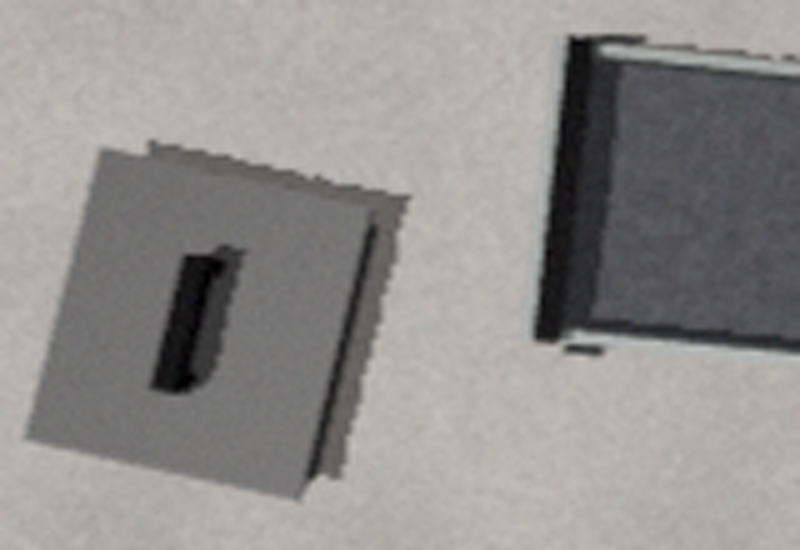

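```bash
cat >> h.py <<'E'
from scipy.optimize import least_squares
def fit(f,pts,uv,x0):
    "pts body (mm), uv pixels -> x,y(mm),yaw"
    pts=np.array(pts,float);uv=np.array(uv,float)
    def w(p):
        c,s=np.cos(p[2]),np.sin(p[2]); return np.c_[p[0]+c*pts[:,0]-s*pts[:,1],p[1]+s*pts[:,0]+c*pts[:,1],pts[:,2]]/1000
    r=least_squares(lambda p:np.ravel([proj(f,q) for q in w(p)])-uv.ravel(),x0,x_scale=[100,100,1],loss='soft_l1')
    return r.x, np.round(r.fun.reshape(-1,2),1) if 0 else np.abs(r.fun).max()
def box(a,b,z): return [[-a/2,b/2,z],[a/2,b/2,z],[a/2,-b/2,z],[-a/2,-b/2,z]]
E
python3 - <<'E'
from h import *
g=lambda L,o=(215,165),s=3.45:[[o[0]+(u+.5)/s-.5,o[1]+(v+.5)/s-.5] for u,v in L]
# bay
P=[[113,-143,42],[-113,-143,42],[-85,-98,0],[85,-98,0],[93,-93,50],[-93,-93,50],[-93,96,60],[93,96,60]]
U=g([(314,131),(288,381),(236,340),(249,160),(250,150),(230,357),(25,337),(48,130)])
print('bay',fit('t0',P,U,[600,0,0]))
print('cover',fit('t0',box(181,170,51)[0:4],g([(27,438),(102,148),(373,210),(302,498)],(115,195),5),[450,300,0]))
print('handle',fit('t0',box(80,14,93),g([(150,388),(182,254),(218,258),(184,392)],(115,195),5),[450,300,0]))
print('pushbase',fit('t0',box(100,44,38)[:2]+[box(100,44,38)[3]],g([(658,334),(672,224),(711,342)]),[450,-300,0]))
print('rib',fit('t0',box(70,22,83),g([(687,321),(695,237),(726,240),(717,325)]),[450,-300,0]))
print('mat',fit('t0',box(240,120,3),g([(585,411),(641,162),(763,191),(711,443)]),[450,-300,0]))
for n,c in dict(p1=[(282,240),(314,178),(341,191),(315,250)],p2=[(286,347),(298,281),(334,285),(323,353)],p3=[(456,229),(443,165),(482,159),(494,222)],p4=[(440,314),(425,252),(462,243),(481,307)],p5=[(425,383),(456,322),(488,338),(461,399)]).items():
    print(n,fit('t0',box(60,34,24),g(c),[600,-150,0]))
print('pouch',[px('t0',*g([q])[0],65)[:2] for q in [(337,25),(484,20)]],'orange',px('t0',*g([(590,48)])[0],24))
print('lens', px('t0',381*.7,222*.7,100))
print('shadow',)
E
```

```text
bay (array([ 5.29518387e+02,  1.09589251e+02, -7.12836608e-02]), np.float64(2.2453247122571156))
cover (array([ 4.50242458e+02,  4.10097380e+02, -2.00806903e-01]), np.float64(0.7139045801019392))
handle (array([ 4.50688655e+02,  4.08407726e+02, -1.85777636e-01]), np.float64(1.3627984783437626))
pushbase (array([ 5.01235326e+02, -3.87055233e+02, -1.26362685e-01]), np.float64(0.6919332818895327))
rib (array([ 5.02229621e+02, -3.84995229e+02, -1.12677855e-01]), np.float64(1.0593205488549984))
mat (array([ 4.85287358e+02, -3.85186483e+02, -2.30322180e-01]), np.float64(0.7744075884700123))
p1 (array([ 5.57451573e+02, -4.68241081e+01, -4.07235932e-01]), np.float64(1.5082001049077007))
p2 (array([ 4.65281691e+02, -4.56617269e+01, -1.51866946e-01]), np.float64(0.5062045103090043))
p3 (array([ 5.79095167e+02, -1.89656428e+02,  1.90325588e-01]), np.float64(0.39630836464016284))
p4 (array([ 5.01165124e+02, -1.74135651e+02,  2.51181277e-01]), np.float64(0.7980655400621686))
p5 (array([ 427.9929409 , -179.13941731,   -0.44029324]), np.float64(0.404942512192747))
pouch [array([-12.46177454,   6.34266638]), array([-12.83866582,  13.22510998])] orange [-3.83205325  6.52200134 24.        ]
lens [-23.52197766  -1.65189805 100.        ]
shadow
```

```bash
cat >> h.py <<'E'
BAY=np.array([529.5,109.6,-0.0713])
def b2w(x,y):
    c,s=np.cos(BAY[2]),np.sin(BAY[2]); return np.array([BAY[0]+c*x-s*y,BAY[1]+s*x+c*y])
def go(x,y,z,yaw):
    "targets mm, yaw of tool x axis (mod pi) -> shift, turn"
    s=status.get_state(); t=tool([x/1e3,y/1e3,z/1e3]); d=yaw-s['ee_rot'][2]; d=(d+np.pi/2)%np.pi-np.pi/2
    return np.round(t,1),round(-d,3)
E
python3 - <<'E'
from h import *
print(go(502,-386,120,-.12),go(502,-386,56,-.12))
E
```

```text
(array([-340.9,  140.8,  119.9]), np.float64(0.467)) (array([-341. ,  140.7,  183.9]), np.float64(0.467))
```

```bash
python3 -m jog '[[1,[-55,23,20],0.15],[1,[-110,46,40],0.3],[1,[-165,70,60],0.467],[1,[-220,93,80],0.467],[1,[-275,117,100],0.467],[1,[-341,141,120],0.467],[1,[-341,141,120],0.467],[1,[-341,141,150],0.467],[1,[-341,141,170],0.467],[1,[-341,141,184],0.467],[1,[-341,141,184],0.467],[0,[-341,141,184],0.467],[-1,[-341,141,184],0.467],[-1,[-341,141,184],0.467],[-1,[-341,141,184],0.467],[-1,[-341,141,184],0.467],[-1,[-341,141,184],0.467],[-1,[-341,141,184],0.467]]' 40
python3 - <<'E'
from h import *
crop('t0',0,0,1,1,1,'x')
grab('top','t1'); crop('t1',215,165,445,325,3.45,'c2')
for n,p in dict(A=(82,-345),L=(-97,-345)).items(): print(n,b2w(*p),go(*b2w(*p),90,-.0713))
E
```

```text
t: 2.35
eef_pos: [0.5023, -0.3866, 0.0567]
ee_rot: [-3.141, 0.0, 3.022]
force: [-1.5, -3.2, 3.4]
width: 0.0233
gripper_force: 2.0
A [ 586.71399356 -240.36508246] (array([-66.4, 155.2, -33.4]), np.float64(-0.049))
L [ 408.16879109 -227.61319331] (array([112.4, 146.4, -33.4]), np.float64(-0.049))
```

View pics/c2.png

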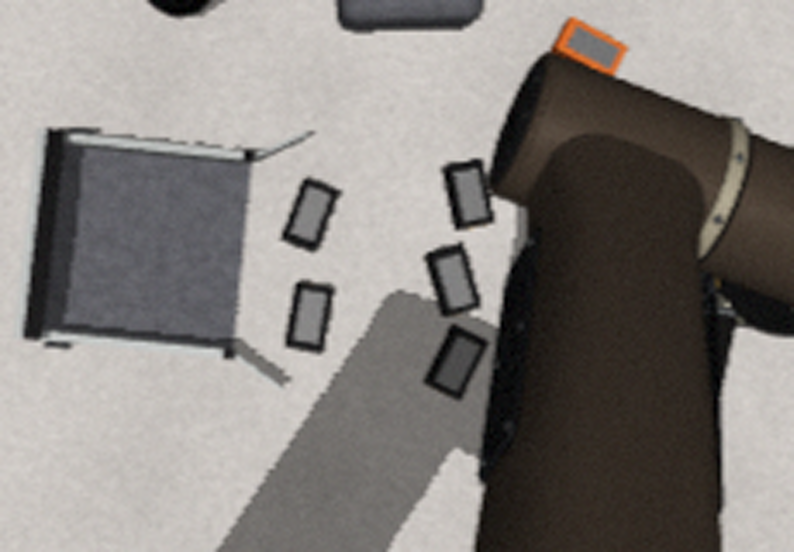

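```bash
python3 -m jog '[[-1,[0,0,0],0],[-1,[0,0,0],0],[-1,[0,0,-25],0],[-1,[0,0,-45],0],[-1,[-20,45,-45],-0.02],[-1,[-40,90,-45],-0.049],[-1,[-66,143,-45],-0.049],[-1,[-66,143,-45],-0.049],[-1,[-66,143,-20],-0.049],[-1,[-66,143,-5],-0.049],[-1,[-66,143,1],-0.049],[-1,[-66,143,1],-0.049],[-1,[-66,143,1],-0.049]]' 40
python3 - <<'E'
from h import *
s=status.get_state(); print(s['ee_rot'],go(*b2w(82,-357),55,-.0713))
grab('side','s1'); crop('s1',220,130,390,260,4.6,'c3')
E
```

```text
t: 4.03
eef_pos: [0.5852, -0.2526, 0.0562]
ee_rot: [-3.141, 0.001, 3.07]
force: [-0.3, -0.0, -2.7]
width: 0.0218
gripper_force: 40.0
[-3.14140225e+00  9.99754489e-04  3.07019392e+00] (array([-0.6,  0.3,  1.2]), np.float64(-0.0))
```

View pics/c3.png

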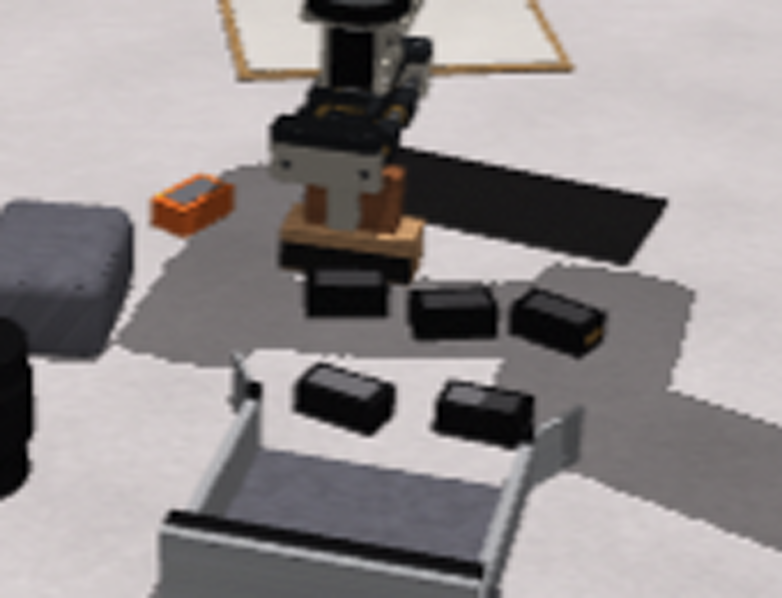

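```bash
python3 -m jog '[[-1,[0,12,1],0],[-1,[0,24,1],-0.04],[-1,[0,36,1],-0.08],[-1,[0,48,1],-0.12],[-1,[1,60,1],-0.16],[-1,[3,72,1],-0.18],[-1,[5,84,1],-0.2],[-1,[8,96,1],-0.2],[-1,[11,108,1],-0.2],[-1,[14,120,1],-0.2],[-1,[18,132,1],-0.2],[-1,[21,144,1],-0.2],[-1,[25,156,1],-0.2],[-1,[29,168,1],-0.2],[-1,[33,180,1],-0.2],[-1,[37,192,1],-0.2],[-1,[41,204,1],-0.2],[-1,[45,216,1],-0.16],[-1,[49,228,1],-0.1],[-1,[53,238,1],-0.05]]'
python3 - <<'E'
from h import *
s=status.get_state(); print(s['ee_rot'],go(*b2w(28,-60),55,-.0713))
grab('side','s2'); crop('s2',220,130,390,260,4.6,'c4')
E
```

```text
t: 6.58
eef_pos: [0.5484, -0.0103, 0.0545]
ee_rot: [-3.141, -0.0, 3.119]
force: [-0.3, -1.9, -1.4]
width: 0.0221
gripper_force: 40.0
[-3.14139653e+00 -4.99723157e-04  3.11877350e+00] (array([-3.4, 58.2, -0.5]), np.float64(0.048))
```

View pics/c4.png

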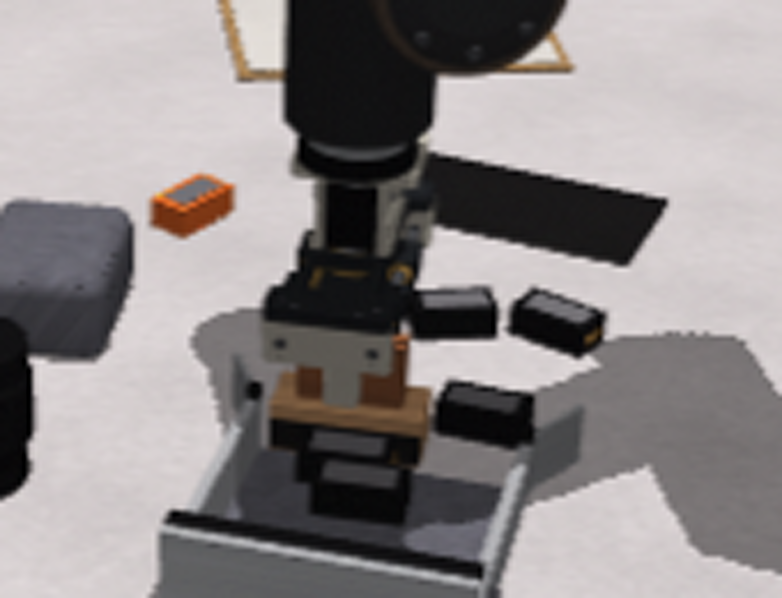

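```bash
python3 -m jog '[[-1,[0,8,0],0.03],[-1,[-1,18,0],0.048],[-1,[-2,30,0],0.048],[-1,[-3,42,0],0.048],[-1,[-3,54,0],0.048],[-1,[-4,64,0],0.048],[-1,[-4,64,0],0.048],[-1,[-3,50,0],0.048],[-1,[-2,30,0],0.048],[-1,[-2,30,-30],0.048],[-1,[-2,30,-60],0.048],[-1,[-2,30,-60],0.048]]'
python3 - <<'E'
from h import *
s=status.get_state(); print(s['ee_rot'],go(*b2w(-100,-360),115,-.0713),go(*b2w(-100,-360),55,-.0713))
E
```

```text
t: 8.12
eef_pos: [0.5529, 0.0178, 0.1169]
ee_rot: [3.14, 0.004, 3.071]
force: [0.6, 0.2, -3.9]
width: 0.022
gripper_force: 40.0
[3.13986158 0.00438783 3.07122282] (array([ 130.1, -269.9,    0.9]), np.float64(0.001)) (array([ 130.4, -270. ,   60.9]), np.float64(0.001))
```

```bash
python3 -m jog '[[-1,[30,-60,0],0],[-1,[55,-115,0],0],[-1,[80,-170,0],0],[-1,[105,-220,0],0],[-1,[130,-270,0],0],[-1,[130,-270,0],0],[-1,[130,-270,30],0],[-1,[130,-270,52],0],[-1,[130,-270,60],0],[-1,[130,-270,61],0],[-1,[130,-270,61],0]]'
python3 - <<'E'
from h import *
s=status.get_state(); print(s['ee_rot'],go(*b2w(-100,-360),55,-.0713))
grab('side','s3')
g=cv2.imread('pics/s3.png')[130:260,220:390]; cv2.imwrite('pics/c5.png',cv2.resize(g,None,fx=3,fy=3))
E
```

```text
t: 9.5
eef_pos: [0.4035, -0.2414, 0.0537]
ee_rot: [-3.142, 0.0, 3.073]
force: [-0.1, -0.2, -3.3]
width: 0.0219
gripper_force: 40.0
[-3.14155746e+00  3.76845840e-04  3.07267665e+00] (array([-0.7, -0.9, -1.3]), np.float64(0.002))
```

View pics/c5.png

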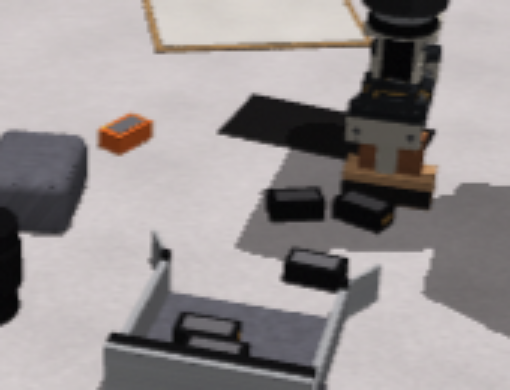

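```bash
python3 -m jog '[[-1,[0,12,-1],0.05],[-1,[0,24,-1],0.1],[-1,[-2,36,-1],0.15],[-1,[-4,48,-1],0.2],[-1,[-7,60,-1],0.25],[-1,[-11,72,-1],0.25],[-1,[-15,84,-1],0.25],[-1,[-19,96,-1],0.25],[-1,[-23,108,-1],0.25],[-1,[-27,120,-1],0.25],[-1,[-32,132,-1],0.25],[-1,[-36,144,-1],0.25],[-1,[-41,156,-1],0.25],[-1,[-45,168,-1],0.25],[-1,[-50,180,-1],0.25],[-1,[-54,192,-1],0.25],[-1,[-59,204,-1],0.22],[-1,[-63,216,-1],0.16],[-1,[-67,228,-1],0.1],[-1,[-71,238,-1],0.05]]'
python3 - <<'E'
from h import *
s=status.get_state(); print(s['ee_rot'],go(*b2w(-28,-60),55,-.0713))
grab('side','s4')
g=cv2.imread('pics/s4.png')[130:260,220:390]; cv2.imwrite('pics/c6.png',cv2.resize(g,None,fx=3,fy=3))
E
```

```text
t: 12.05
eef_pos: [0.4909, -0.0082, 0.0546]
ee_rot: [-3.142, 0.0, 3.026]
force: [0.1, -1.4, -3.0]
width: 0.0222
gripper_force: 40.0
[-3.14159106e+00  8.40102568e-05  3.02558062e+00] (array([ 0.6, 60.3, -0.4]), np.float64(-0.045))
```

View pics/c6.png

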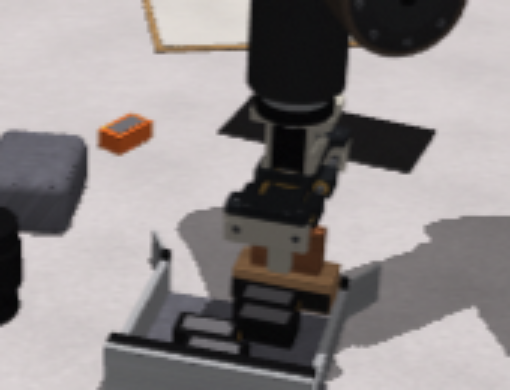

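```bash
python3 -m jog '[[-1,[0,8,0],-0.02],[-1,[0,18,0],-0.045],[-1,[0,30,0],-0.045],[-1,[1,42,0],-0.045],[-1,[1,52,0],-0.045],[-1,[1,60,0],-0.045],[-1,[1,60,0],-0.045]]'
python3 -m jog '[[-1,[0,-14,0],0],[-1,[0,-34,0],0],[-1,[0,-34,-30],0],[-1,[0,-34,-60],0],[-1,[0,-90,-60],0],[-1,[0,-150,-60],0],[-1,[0,-210,-60],0],[-1,[0,-270,-60],0],[-1,[0,-300,-60],0],[-1,[0,-300,-60],0]]'
python3 - <<'E'
from h import *
s=status.get_state(); print(s['ee_rot'],go(*b2w(-5,-360),55,-.0713))
grab('top','t2'); crop('t2',215,165,445,325,3.45,'c7')
E
```

```text
t: 12.98
eef_pos: [0.4967, 0.0516, 0.0544]
ee_rot: [3.141, 0.0, 3.068]
force: [-0.2, 0.0, -3.4]
width: 0.0219
gripper_force: 40.0
t: 14.22
eef_pos: [0.4736, -0.2509, 0.1142]
ee_rot: [3.141, 0.0, 3.063]
force: [0.2, 0.6, -3.2]
width: 0.0219
gripper_force: 40.0
[3.14137676e+00 1.54237445e-04 3.06348077e+00] (array([-25.1,   3.7,  59.2]), np.float64(-0.007))
```

View pics/c7.png

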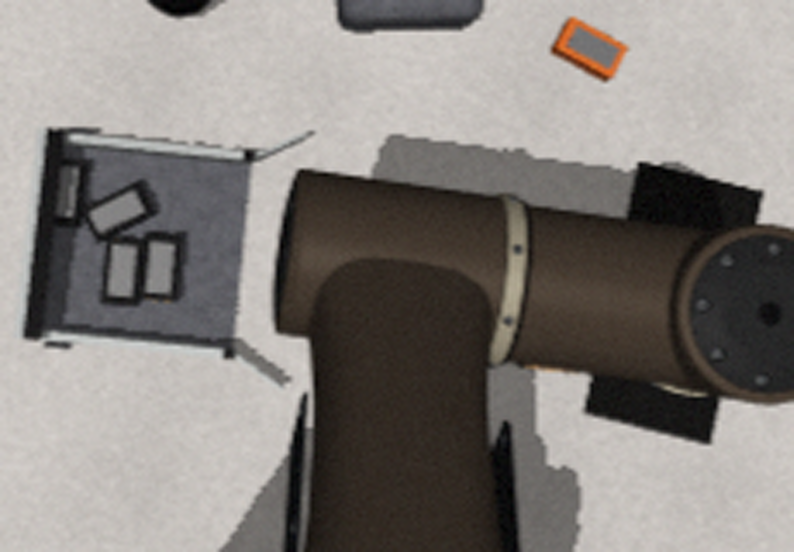

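```bash
cat >> h.py <<'E'
def blobs(f,u0,v0,u1,v1,th=45,z=0.012):
    im=cv2.imread('pics/'+f+'.png'); m=(im.max(2)<th).astype('uint8'); k=np.zeros_like(m); k[v0:v1,u0:u1]=m[v0:v1,u0:u1]
    n,l,st,c=cv2.connectedComponentsWithStats(k)
    for i in range(1,n):
        if st[i,4]>25: print(st[i],c[i].round(1),(px(f,*c[i],z)*1000).round(0))
E
python3 - <<'E'
from h import *
grab('side','s5')
for f in('s0','s3','s5'): print(f); blobs(f,270,175,370,235)
im=cv2.imread('pics/s5.png'); print(im[185:215:3,300:340:3].max(2))
E
```

```text
s0
[301 175  63  13 401] [339.8 178.7] [ 439. -331.   12.]
[287 189  17  10 125] [295.  194.8] [ 575. -180.   12.]
[309 193  19  11 125] [317.5 199.3] [ 499. -166.   12.]
[331 194  20  13 124] [340.  200.9] [ 426. -171.   12.]
[284 212  22  12 146] [294.9 217.9] [553. -35.  12.]
[315 214  21  13 157] [325.2 221.2] [460. -37.  12.]
s3
[301 175  39   8 170] [324.5 177.5] [ 493. -328.   12.]
[331 190  33  18 302] [344.8 197.6] [ 412. -197.   12.]
[309 193  19  11 166] [317.9 198.7] [ 498. -170.   12.]
[315 213  21  14 159] [325.2 221.2] [460. -37.  12.]
s5
[298 175  66  12 420] [337.9 178.6] [ 446. -330.   12.]
[306 192  20  14 155] [315.  199.3] [ 507. -164.   12.]
[[117 116 119 118 116 118 115 116 117 118 177 204 202 202]
 [116 118 118 119 118 115 116 115 115 114 113 113 115 114]
 [121 118 118  80 110 205 118 114 113 111 113 113 112 111]
 [118 118  80  47  59  58  33  66 109 113 111 111 111 112]
 [118 117   9   7  11  18  54  58   9 113 110 111 112 113]
 [117 117   8   8   7   8   8   9  61 112 115 114 115 115]
 [116 117 116  98  34  11   9   7  69 114 113 117 117 117]
 [117 117 124 125 120 116 113  72 116 114 114 115 113 112]
 [116 114 205 204 205 207 209 207 126 127 126 127 126 125]
 [208 208 207 210 207 204 210 209 209 207 209 209 205 207]]
```

```bash
python3 -m jog '[[-1,[-28,-1,0],0],[-1,[-28,-1,30],0],[-1,[-28,-1,50],0],[-1,[-28,-1,59],0],[-1,[-28,-1,59],0],[-1,[-28,12,59],-0.03],[-1,[-28,24,59],-0.06],[-1,[-28,36,59],-0.1],[-1,[-28,48,59],-0.1],[-1,[-29,60,59],-0.1],[-1,[-30,72,59],-0.1],[-1,[-31,84,59],-0.1],[-1,[-33,96,59],-0.1],[-1,[-34,108,59],-0.1],[-1,[-36,120,59],-0.1],[-1,[-37,132,59],-0.1],[-1,[-39,144,59],-0.1],[-1,[-40,156,59],-0.1],[-1,[-42,168,59],-0.1],[-1,[-43,180,59],-0.1]]'
python3 - <<'E'
from h import *
s=status.get_state(); print(s['ee_rot'],go(*b2w(27,-68),55,-.0713))
grab('side','s6')
g=cv2.imread('pics/s6.png')[130:260,220:390]; cv2.imwrite('pics/c8.png',cv2.resize(g,None,fx=3,fy=3))
E
```

```text
t: 16.82
eef_pos: [0.5308, -0.0713, 0.0556]
ee_rot: [-3.142, 0.0, -3.116]
force: [-0.3, -0.8, -3.5]
width: 0.0218
gripper_force: 40.0
[-3.14158590e+00  7.55245233e-05 -3.11580501e+00] (array([-23.6, 110.6,   0.6]), np.float64(0.097))
```

View pics/c8.png

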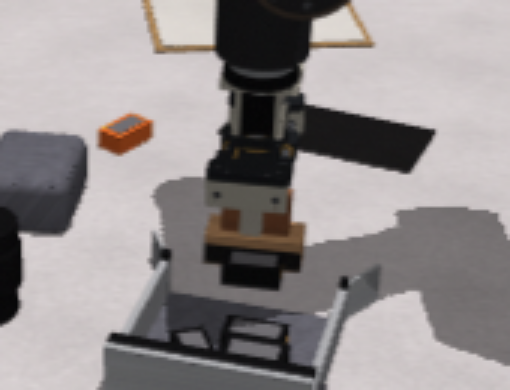

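```bash
python3 -m jog '[[-1,[-3,12,0],0],[-1,[-6,24,0],0],[-1,[-9,36,0],0.02],[-1,[-12,48,0],0.05],[-1,[-15,60,0],0.097],[-1,[-17,72,0],0.097],[-1,[-19,84,0],0.097],[-1,[-22,96,0],0.097],[-1,[-24,108,0],0.097],[-1,[-25,114,0],0.097],[-1,[-25,114,0],0.097],[-1,[-23,96,0],0.097],[-1,[-20,80,0],0.097],[-1,[-20,80,-30],0.097],[-1,[-20,80,-65],0.097],[-1,[-20,20,-65],0.097],[-1,[-20,-40,-65],0.097],[-1,[-20,-100,-65],0.097],[-1,[-20,-160,-65],0.097],[-1,[-20,-160,-65],0.097]]'
python3 - <<'E'
from h import *
print(go(486,-386,122,-.23),go(486,-386,60,-.23))
grab('top','t3'); crop('t3',215,165,445,325,3.45,'c9')
E
```

```text
t: 19.38
eef_pos: [0.5537, -0.2359, 0.12]
ee_rot: [3.142, -0.0, 3.065]
force: [0.4, 0.8, -3.1]
width: 0.022
gripper_force: 40.0
(array([  56. , -154.8,   -1.9]), np.float64(0.153)) (array([  55.9, -154.8,   60.1]), np.float64(0.153))
```

View pics/c9.png

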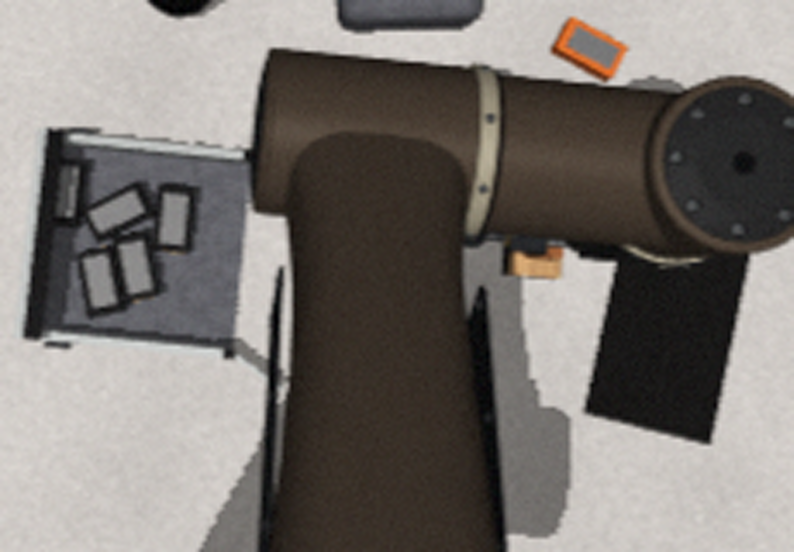

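```bash
python3 -m jog '[[-1,[20,-50,0],0.05],[-1,[40,-100,0],0.1],[-1,[56,-155,0],0.153],[-1,[56,-155,0],0.153],[-1,[56,-155,30],0.153],[-1,[56,-155,50],0.153],[-1,[56,-155,58],0.153],[-1,[56,-155,62],0.153],[-1,[56,-155,64],0.153],[-1,[56,-155,64],0.153]]'
python3 - <<'E'
from h import *
print(go(486,-386,57,-.23))
E
```

```text
t: 20.68
eef_pos: [0.4882, -0.3822, 0.0571]
ee_rot: [-3.141, 0.001, 2.918]
force: [0.2, -0.8, -2.5]
width: 0.0216
gripper_force: 40.0
(array([ 1.3, -4.2,  0.1]), np.float64(0.006))
```

```bash
python3 -m jog '[[-1,[1,-4,0],0.006],[-1,[1,-4,1],0.006],[-1,[1,-4,2],0.006],[-1,[1,-4,2],0.006]]'
```

```text
t: 21.18
eef_pos: [0.4862, -0.3864, 0.0562]
ee_rot: [-3.141, 0.001, 2.912]
force: [-1.8, 2.1, 8.0]
width: 0.0221
gripper_force: 40.0
```

```bash
python3 -m jog '[[0,[0,0,0],0],[0,[0,0,0],0],[0,[0,0,0],0],[0,[0,0,0],0],[0.2,[0,0,-10],0],[0.5,[0,0,-40],0],[0.5,[0,0,-90],0],[0.5,[0,0,-150],0],[0.5,[0,0,-190],0],[0.5,[0,0,-190],0]]'
python3 - <<'E'
from h import *
s=status.get_state();print(s['q'])
print(go(450.5,409,245,-.2))
E
```

```text
t: 22.42
eef_pos: [0.4875, -0.3868, 0.2497]
ee_rot: [-3.14, 0.008, 2.912]
force: [-0.5, 0.3, -0.3]
width: 0.0656
gripper_force: 0.0
[-3.56836287e-01  2.62650720e-01 -1.04098612e-01  1.09384770e-03
 -1.19609278e+00 -1.44414683e+00]
(array([217.3, 766.5,   1.5]), np.float64(-0.03))
```

```bash
python3 -m jog '[[0,[10,35,0],-0.15],[0,[21,73,0],-0.31],[0,[32,113,0],-0.47],[0,[43,153,0],-0.63],[0,[54,193,0],-0.79],[0,[65,233,0],-0.95],[0,[76,273,0],-1.11],[0,[87,313,0],-1.27],[0,[98,353,0],-1.43],[0,[109,393,0],-1.59],[0,[120,433,0],-1.75],[0,[131,473,0],-1.91],[0,[142,513,0],-2.07],[0,[154,553,0],-2.23],[0,[166,593,0],-2.39],[0,[178,633,0],-2.55],[0,[190,673,0],-2.71],[0,[202,713,0],-2.87],[0,[210,750,0],-3.03],[0,[217,766,0],-3.17]]'
python3 - <<'E'
from h import *
s=status.get_state();print(s['q'],s['width'])
print(go(450.5,409,200,-.195))
E
```

```text
t: 24.92
eef_pos: [0.4491, 0.411, 0.2437]
ee_rot: [3.14, 0.0, -0.196]
force: [-0.1, -1.1, 0.2]
width: 0.0439
gripper_force: 0.0
[ 1.06161024e+00  2.49512636e-01 -1.35327183e-01 -7.01541477e-05
 -1.18730580e+00  3.13288931e-01] 0.0439366254855209
(array([ 1.8,  1.6, 43.7]), np.float64(-0.001))
```

Run:
```python
from h import *
d=grab('wrist','w0'); T=d['cam_to_world']; s=status.get_state()
print(T.round(3), d['mtx'].round(1)); print((s['eef_pos']-T[:3,3]).round(3))
print('cover top corners', [proj('w0',[450.2e-3+a*.0905*.98+b*.085*.2, .410-a*.0905*.2+b*.085*.98,.051]).round(0) for a,b in((-1,1),(1,1),(1,-1),(-1,-1))])
print(go(*b2w(0,0),320,-.0713))
```

```text
[[-0.194 -0.95  -0.244  0.515]
 [-0.981  0.189  0.047  0.397]
 [ 0.002  0.249 -0.969  0.387]
 [ 0.     0.     0.     1.   ]] [[299.7   0.  282.5]
 [  0.  299.7 210.9]
 [  0.    0.    1. ]]
[-0.066  0.015 -0.144]
cover top corners [array([211., 266.]), array([202., 109.]), array([362., 110.]), array([351., 267.])]
(array([136. , 282.1, -76.3]), np.float64(-0.118))
```

```bash
python3 -m jog '[[0,[27,56,0],-0.03],[0,[54,112,0],-0.06],[0,[81,168,0],-0.09],[0,[108,224,0],-0.118],[0,[136,282,0],-0.118],[0,[136,282,24],-0.118],[0,[136,282,24],-0.118],[0,[136,282,24],-0.118]]'
python3 - <<'E'
from h import *
grab('wrist','w1'); g=cv2.imread('pics/w1.png'); cv2.imwrite('pics/w1b.png',cv2.resize(g,(800,600),interpolation=cv2.INTER_CUBIC))
E
```

```text
t: 25.98
eef_pos: [0.5263, 0.1063, 0.2211]
ee_rot: [3.141, -0.0, -0.083]
force: [-0.3, 0.2, 0.0]
width: 0.0435
gripper_force: 0.0
```

View pics/w1b.png

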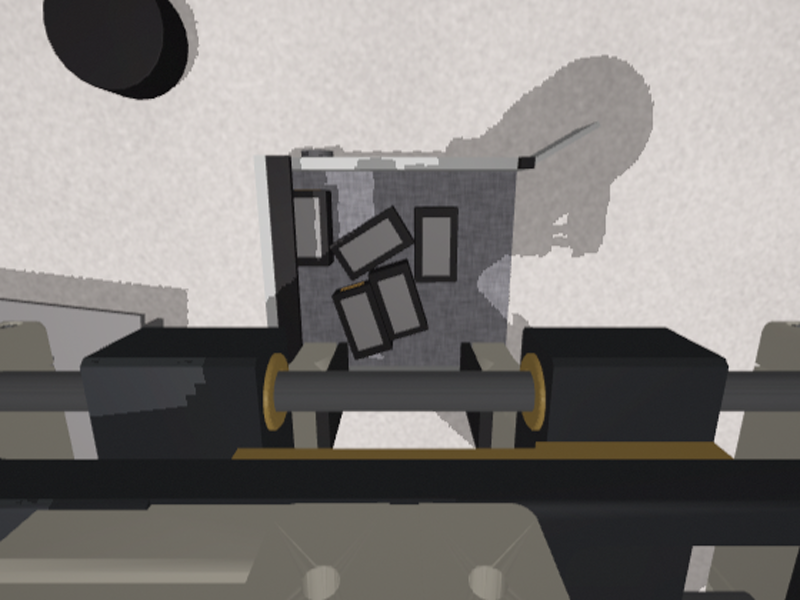

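Run:
```python
from h import *
P=[(93,96,60),(93,72,54),(93,-98,50),(113,-143,42)]
U=np.array([(257,155),(293,156),(536,156),(598,123)])*.7-.15
L=[((72,54),(301,340)),((-98,0),(505,335))]
def res(p,full=False):
    c,s=np.cos(p[2]),np.sin(p[2]); W=lambda x,y,z:proj('w1',np.array([p[0]+c*x-s*y,p[1]+s*x+c*y,z])/1000)
    r=[W(*a)-u for a,u in zip(P,U)]
    r+=[W(p[3+i],*l[0])-(np.array(l[1])*.7-.15) for i,l in enumerate(L)]
    return np.ravel(r)
r=least_squares(res,[529,109,-.07,-50,-50],x_scale=[100,100,1,100,100],loss='soft_l1'); print(r.x,r.fun.round(1) if len(r.fun)<20 else '',res(r.x).round(1))
# packs (front pack) front edge, z=24
for u,v in((458,208),(456,281),(427,326)):
    w=px('w1',u*.7,v*.7,.024)*1000; d=w[:2]-r.x[:2]; c,s=np.cos(r.x[2]),np.sin(r.x[2]); print('pack corner bay',c*d[0]+s*d[1],-s*d[0]+c*d[1])
print(go(450.5,409,200,-.195))
```

```text
[ 5.24795328e+02  1.10522552e+02 -8.22911681e-02 -4.13781213e+01
 -5.60299789e+01] [-2.5 -0.2 -1.2 -0.4  0.  -0.2  0.4  2.6  1.2 -0.   1.2  0. ] [-2.5 -0.2 -1.2 -0.4  0.  -0.2  0.4  2.6  1.2 -0.   1.2  0. ]
pack corner bay 56.250995917302845 -47.962435863935454
pack corner bay -1.7192094340793393 -48.12390247938756
pack corner bay -39.99208917808529 -25.061734196169756
(array([-100.7, -295. ,   21.3]), np.float64(0.112))
```

Run:
```python
from h import *
for f,L,z in(('s0',[(275.3,215),(334.7,224.3)],.047),('t0',[(215+250/3.45,165+154/3.45),(215+230/3.45,165+352/3.45)],.05)):
    a,b=[px(f,*q,z)[:2]*1000 for q in L]; d=a-b; print(a,b,np.hypot(*d),np.arctan2(d[1],d[0]),(a+b)/2)
for B in((529.5,109.6,-.0713),(524.8,110.5,-.0823)):
    c,s=np.cos(B[2]),np.sin(B[2]); print(B[0]+s*93,B[1]-c*93)
# automatic stop detection in wrist & top: dark pixels near stop
im=cv2.imread('pics/w1.png').max(2); print(im[104:124:2,350:386:2])
```

```text
[604.07057152  17.89622498] [427.72713709  31.38865354] 176.85884908079103 -0.07636344348680126 [515.8988543   24.64243926]
[608.03419968  10.75337642] [432.2125695   25.89682993] 176.47257527414646 -0.08591760288419698 [520.12338459  18.32510318]
522.8747168121068 16.836291456840613
517.1547374216814 17.81478024998505
[[153 151 148 151 156 155 154 155 156 161 154 149 156 153 139 109  95 112]
 [151 153 150 155 156 155 152 151 156 157 154 152 151 110  94  95 135 144]
 [151 153 154 155 155 158 157 153 154 154 153 124  96  95 129 143 143 144]
 [148 148 149 150 149 150 136  64  49  48  49  40  64 137 144 144 147 156]
 [148 148 148 147 147 147 120  22  33  33  33  32  62 145 148 148 153 160]
 [148 148 147 147 147 147  92  26  35  35  32  33  91 154 153 150 152 155]
 [148 148 148 147 146 146  75  27  33  34  34  33 115 156 153 152 152 151]
 [120 120 120 120 119 120  86  79  80 104 116 128 144 156 154 154 153 147]
 [ 92  95  98  96  99  92 139 142 149 148 154 151 153 154 155 156 154 151]
 [ 89  94  97  96  92  84 153 152 150 148 149 148 149 150 154 155 152 151]]
```

```bash
sed -i 's/^BAY=.*/BAY=np.array([525.5,110.7,-0.080])/' h.py
python3 - <<'E'
from h import *
g=cv2.GaussianBlur(cv2.imread('pics/w0.png').max(2),(3,3),0)
print(g[92:126:1,282]); print(g[92:126:1,235],'\n',g[150,195:222],'\n',g[150,345:375],'\n',g[180,195:222],'\n',g[180,340:370])
print(g[110:250:4,282])
for v in (200,210,220,230): print(v,g[v,235:330:3])
E
```

```text
[219 219 219 215 204 189 177 169 164 160 158 157 156 156 155 155 155 155
 156 156 154 147 134 122 117 116 116 116 116 116 116 116 116 116]
[218 218 218 219 220 221 222 221 220 219 218 218 219 218 215 206 188 170
 161 160 161 162 165 167 168 168 168 168 169 169 169 169 169 169] 
 [220 220 221 221 219 218 218 216 211 202 191 180 171 169 169 169 169 169
 169 169 169 169 169 169 169 170 170] 
 [115 115 115 115 115 115 115 115 115 115 115 116 120 129 140 150 157 159
 158 157 156 156 157 158 159 159 158 158 158 157] 
 [215 216 217 218 219 219 220 220 220 219 217 208 195 180 172 170 170 170
 170 170 170 170 170 170 170 170 170] 
 [114 113 113 113 113 113 113 113 113 113 113 113 113 113 113 115 123 135
 147 154 155 155 155 154 153 154 155 156 157 158]
[156 134 116 116 116 116 115 115 115 115 115 115 115  58  31  35  35  34
  33  33  33  35  54  55  55  54  54  53  53  52  51  51  51 100 165]
200 [171 171 172 172 172 171 172 172 171 172 172 171 171 157  68  55  55  55
  89 111 118 166 170 138 112 112 112 113 113 113 112 112]
210 [170 171 171 171 171 171 171 171 170 171 171 171 170 158  66  54  55  55
  87 110 124 166 129 111 111 110 111 111 111 111 111 111]
220 [170 170 170 170 170 170 170 170 169 170 170 169 169 160  65  54  53  52
  84 109 128 124 110 109 110 110 110 110 110 110 110 110]
230 [168 168 168 168 169 169 168 168 168 169 168 168 168 161  65  52  51  51
 117 165 113 108 109 109 109 109 109 109 109 109 109 109]
```

Run:
```python
from h import *
C=[('x',90.5,(282,114)),('x',90.5,(235,109.5)),('y',85,(205,150)),('y',85,(207.5,180)),('y',-85,(358.7,150)),('y',-85,(357,180))]
def res(p):
    c,s=np.cos(p[2]),np.sin(p[2]);r=[]
    for i,(k,v,u) in enumerate(C):
        x,y=(v,p[3+i]) if k=='x' else (p[3+i],v)
        r.append(proj('w0',np.array([p[0]+c*x-s*y,p[1]+s*x+c*y,51])/1000)-u)
    return np.ravel(r)
r=least_squares(res,[450,410,-.2,0,40,40,40,40,40],x_scale=[100,100,1]+[100]*6);print(r.x.round(3),res(r.x).round(1))
x,y,a=r.x[:3]
print('handle',go(x,y,130,a),go(x,y,92,a))
```

```text
[ 4.47487e+02  4.11744e+02 -2.40000e-01  2.44500e+00  5.27560e+01
  4.78530e+01  1.45570e+01  5.51960e+01  2.20840e+01] [ 0.1 -1.2 -0.1  1.2  0.4 -0.  -1.5  0.   1.2  0.1 -0.2 -0. ]
handle (array([-104. , -297.5,   91.3]), np.float64(0.157)) (array([-104. , -297.5,  129.3]), np.float64(0.157))
```

Run:
```python
from h import *
print(go(449.3,410.5,86,-.205))
```

```text
(array([-102.1, -296.4,  135.3]), np.float64(0.122))
```

```bash
python3 -m jog '[[0,[-20,-55,0],0.03],[0,[-40,-110,0],0.06],[0,[-60,-165,0],0.09],[0,[-80,-220,0],0.122],[0,[-102,-280,0],0.122],[0,[-102,-296,0],0.122],[0,[-102,-296,40],0.122],[0,[-102,-296,80],0.122],[0,[-102,-296,115],0.122],[0,[-102,-296,135],0.122],[0,[-102,-296,135],0.122],[-0.4,[-102,-296,135],0.122],[-1,[-102,-296,135],0.122],[-1,[-102,-296,135],0.122],[-1,[-102,-296,135],0.122],[-1,[-102,-296,135],0.122],[-1,[-102,-296,135],0.122],[-1,[-102,-296,135],0.122]]' 15
python3 -m jog '[[-1,[0,0,0],0],[-1,[0,0,-10],0],[-1,[0,0,-30],0],[-1,[0,0,-60],0],[-1,[0,0,-90],0],[-1,[0,0,-90],0]]'
python3 - <<'E'
from h import *
# bay seat offset -17 in y (bay), tool z: cover underside 58
s=status.get_state(); print(s['ee_rot'])
print(go(*b2w(0,-17),175,-.08))
E
```

```text
t: 28.28
eef_pos: [0.4496, 0.4098, 0.0863]
ee_rot: [-3.141, -0.001, -0.205]
force: [-1.8, 0.2, 5.8]
width: 0.0138
gripper_force: 15.0
t: 29.02
eef_pos: [0.4501, 0.4104, 0.1782]
ee_rot: [-3.138, -0.002, -0.206]
force: [-1.1, -0.8, -3.0]
width: 0.014
gripper_force: 15.0
[-3.13755004e+00 -1.63649832e-03 -2.05729502e-01]
(array([137.2, 294.8,   2.2]), np.float64(-0.126))
```

```bash
python3 -m jog '[[-1,[28,57,0],-0.03],[-1,[56,114,0],-0.06],[-1,[84,171,0],-0.09],[-1,[112,230,0],-0.126],[-1,[137,275,0],-0.126],[-1,[137,293,0],-0.126],[-1,[137,293,0],-0.126],[-1,[137,297,0],-0.126],[-1,[137,297,30],-0.126],[-1,[137,297,60],-0.126],[-1,[137,297,70],-0.126],[-1,[137,297,70],-0.126]]'
python3 - <<'E'
from h import *
print(go(*b2w(0,-19),92,-.08))
grab('side','s7'); g=cv2.imread('pics/s7.png')[150:310,220:380]; cv2.imwrite('pics/c10.png',cv2.resize(g,None,fx=3.7,fy=3.7,interpolation=cv2.INTER_CUBIC))
E
```

```text
t: 30.52
eef_pos: [0.5226, 0.0912, 0.1053]
ee_rot: [3.141, 0.001, -0.079]
force: [0.4, 1.0, -2.0]
width: 0.0136
gripper_force: 15.0
(array([ 1.4, -0.6, 13.3]), np.float64(0.001))
```

```bash
python3 -m jog '[[-1,[1,-1,4],0],[-1,[1,-1,8],0],[-1,[1,-1,11],0],[-1,[1,-1,13],0],[-1,[1,-1,13],0]]' 10; python3 -m jog '[[-1,[0,0,1],0],[-1,[0,0,2],0],[-1,[0,0,2],0]]'; python3 -m jog '[[-1,[0,0,1],0],[-1,[0,0,2],0],[-1,[0,0,2],0]]'
python3 - <<'E'
from h import *
s=status.get_state(); print(s['moment'],s['ee_rot']); print(go(*b2w(0,-19),88,-.08))
E
```

```text
t: 31.2
eef_pos: [0.5237, 0.0915, 0.0924]
ee_rot: [3.141, 0.0, -0.08]
force: [0.2, 0.6, -1.9]
width: 0.014
gripper_force: 10.0
t: 31.58
eef_pos: [0.524, 0.0918, 0.0909]
ee_rot: [-3.141, -0.0, -0.08]
force: [-2.1, 1.5, 0.9]
width: 0.014
gripper_force: 10.0
t: 31.95
eef_pos: [0.5245, 0.0921, 0.0889]
ee_rot: [-3.141, -0.001, -0.08]
force: [-0.2, 5.4, 3.8]
width: 0.0143
gripper_force: 10.1
[ 1.33144218  0.42350672 -0.00234768] [-3.14073370e+00 -1.26908266e-03 -7.95291432e-02]
(array([-0.5,  0.4,  0.9]), np.float64(0.0))
```

```bash
python3 -m jog '[[-1,[0,0,0],0],[-1,[0,0,0],0],[-1,[0,0,1],0],[-1,[0,0,2],0],[-1,[0,0,2],0],[-1,[0,0,2],0]]' 4
python3 - <<'E'
from h import *
s=status.get_state(); print(s['moment'],s['ee_rot'],s['force'],s['width'])
grab('side','s8');g=cv2.imread('pics/s8.png')[150:300,215:365]; cv2.imwrite('pics/c11.png',cv2.resize(g,None,fx=4,fy=4,interpolation=cv2.INTER_CUBIC))
grab('top','t4')
im=cv2.imread('pics/s8.png')
# plate edges along image column through mid rear
for u in (285,300,315): print(u,im[205:280,u].max(1))
E
```

```text
t: 32.7
eef_pos: [0.524, 0.0915, 0.0868]
ee_rot: [3.142, -0.0, -0.08]
force: [0.8, 0.7, 5.8]
width: 0.015
gripper_force: 4.0
[0.21376995 0.26404275 0.01880411] [ 3.14155091e+00 -3.39433690e-04 -7.96601953e-02] [0.78537544 0.74028891 5.83651818] 0.014981938753352056
285 [ 48  29  19  21  42  93 100  93  92  91  91  91  91  89  39  39  39  39
  39  40  39  39  40  40  42  63  62  61  62  62  63  62  62  62  63  63
  63  65  88 114  78  20  19  40 142 175  94  95  96  95  96  94  94  94
  93  94  95  94  93  95  95  94  95  97 136 217 216 218 220 216 216 215
 214 216 214]
300 [ 19  21  37  21  16  15  27  91  91  91  90  91  91  91  92  91  88  90
  90  89  90  90  85  66  62  61  62  62  62  63  62  62  63  62  63  62
  62  62  62  62  62  63  60  21  11  12  31  98  90  75  76  78  76  76
  77  76  75  74  76  76  75  75  77  77  75  74  76  96 117 119 133 215
 213 213 218]
315 [214 214 213 212 216 217 217 212 213 208 154 117 116 106  94  94  94  95
  99  99  99  99 104  57  56  57  58  62  62  62  63  62  62  62  62  62
  62  62  62  63  63  63  64  64  63  56  12  11  17  54  95  81  75  78
  78  78  76  76  75  75  76  77  77  76  76  76  76  74  77 104 186 213
 211 211 211]
```

```bash
python3 -m jog '[[-1,[0,0,-1],0],[-1,[0,-2,-1],0],[-1,[0,-4,-1],0],[-1,[0,-6,-1],0],[-1,[0,-8,-1],0],[-1,[0,-10,-1],0],[-1,[0,-10,-1],0]]' 8
python3 - <<'E'
from h import *
s=status.get_state(); print(s['moment'],s['width']); print(go(*b2w(0,-9),86,-.08))
E
```

```text
t: 33.67
eef_pos: [0.5246, 0.1019, 0.0875]
ee_rot: [-3.141, 0.0, -0.08]
force: [-1.2, 0.7, -1.3]
width: 0.0144
gripper_force: 8.0
[0.1429373  0.28323112 0.02609922] 0.014422860952756205
(array([0.2, 0.1, 1.5]), np.float64(0.0))
```

```bash
python3 -m jog '[[-1,[0,-1,-1],0],[-1,[0,-2,-3],0],[-1,[0,-2,-5],0],[-1,[0,-2,-5],0]]' 8
python3 -m jog '[[-1,[0,0,-2],0],[-1,[0,0,-4],0],[-1,[0,0,-4],0]]' 8
python3 - <<'E'
from h import *
s=status.get_state(); print(s['moment'],s['width'],s['force']); print(go(*b2w(0,-9),86,-.08))
grab('side','s9');g=cv2.imread('pics/s9.png')[150:300,215:365]; cv2.imwrite('pics/c12.png',cv2.resize(g,None,fx=4,fy=4,interpolation=cv2.INTER_CUBIC))
E
```

```text
t: 34.17
eef_pos: [0.5247, 0.1038, 0.0924]
ee_rot: [-3.141, 0.0, -0.08]
force: [0.1, 3.5, -7.4]
width: 0.0143
gripper_force: 8.0
t: 34.55
eef_pos: [0.5247, 0.1035, 0.0967]
ee_rot: [3.142, 0.0, -0.08]
force: [-0.1, 1.3, -6.0]
width: 0.0154
gripper_force: 8.0
[ 0.33805281  0.06484938 -0.04738433] 0.01540443137482838 [-0.14019507  1.30046666 -6.03527738]
(array([ 0.2,  1.8, 10.7]), np.float64(0.0))
```

View pics/c12.png

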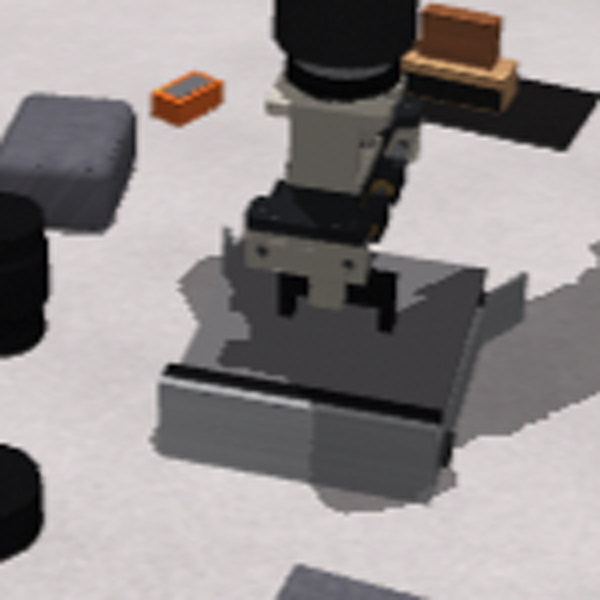

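The cover's rear edge (about (165,370) to (440,415) in the crop) is under the black lip and its front is raised. The pusher is standing on its mat. I'll raise the front a bit more, then move it back and swing it down.

```bash
python3 -m jog '[[-1,[0,0,-2],0],[-1,[0,-1,-4],0],[-1,[0,-2,-6],0],[-1,[0,-2,-6],0],[-1,[0,-2,-6],0]]' 10
python3 - <<'E'
from h import *
s=status.get_state(); print(s['moment'],s['width'],s['force']); print(go(*b2w(0,0),84,-.08))
grab('side','s10'); im=cv2.imread('pics/s10.png')
# predicted front plate corners (own -85, top z) for tilts, vs. image edges
for zf in (.05,.06,.07,.08): print(zf,[proj('s10',[*(b2w(a*90.5,-93)/1000),zf]).round(1) for a in(-1,1)])
for f in('s9','s10'):
  im=cv2.imread('pics/'+f+'.png')
  for u in (325,330): print(f,u,im[205:245,u].max(1))
E
```

```text
t: 35.22
eef_pos: [0.5244, 0.1047, 0.1026]
ee_rot: [3.14, 0.001, -0.08]
force: [-1.0, -5.6, -3.2]
width: 0.0156
gripper_force: 10.1
[-2.36097287  0.61061156 -0.00623579] 0.015571744638582219 [-1.00711993 -5.55177796 -3.17289632]
(array([ 0.6, -6.1, 18.6]), np.float64(-0.0))
0.05 [array([334.9, 222.3]), array([274.4, 212.8])]
0.06 [array([335.2, 219.3]), array([274.4, 209.8])]
0.07 [array([335.5, 216.4]), array([274.5, 206.9])]
0.08 [array([335.7, 213.4]), array([274.5, 204. ])]
s9 325 [212 215 216 215 215 215 216 218 214 210 156 118 118 117 114  63  63  64
  64  64  64  64  63  64  64  63  64  63  63  63  63  63  64  63  64  63
  64  63  63  64]
s9 330 [213 213 213 212 213 212 215 217 216 215 208 138  85  63  63  63  63  63
  63  63  64  64  63  63  64  63  63  63  63  64  63  60  67  65  77  81
  83  80  73  78]
s10 325 [212 215 215 214 215 215 213 182 120 119 119 119 115  63  63  62  64  63
  63  63  63  63  63  64  63  64  63  63  64  64  63  63  63  64  63  64
  63  63  64  63]
s10 330 [213 213 212 211 213 212 214 212 140 116  85  64  64  63  63  63  63  63
  64  64  63  63  63  64  63  64  63  63  63  63  59  60  65  77  77  83
  83  80  79  78]
```

```bash
python3 -m jog '[[-1,[0,0,3],0],[-1,[0,-1,6],0],[-1,[0,-3,7],0],[-1,[0,-4,7],0],[-1,[0,-4,7],0]]' 10
python3 - <<'E'
from h import *
s=status.get_state(); print(s['moment'],s['width'],s['force']); print(go(*b2w(0,0),84,-.08))
grab('side','s11'); im=cv2.imread('pics/s11.png')
for u in (325,330): print(u,im[205:225,u].max(1))
E
```

```text
t: 35.9
eef_pos: [0.5244, 0.1058, 0.096]
ee_rot: [3.136, 0.002, -0.08]
force: [1.6, -20.4, 3.7]
width: 0.0219
gripper_force: 10.1
[-7.67029762 -0.14933922  0.02911713] 0.021888093162085433 [  1.58600207 -20.41744267   3.72508424]
(array([ 0.8, -5.1, 12. ]), np.float64(0.0))
325 [213 215 215 215 216 215 216 218 214 214 207 133 118 117 118 113  63  62
  63  62]
330 [213 213 213 212 213 212 215 217 217 215 212 200 115  84  62  62  62  62
  63  63]
```

```bash
python3 -m jog '[[-1,[0,3,0],0],[-1,[0,6,0],0],[-1,[0,9,0],0],[-1,[0,12,0],0],[-1,[0,12,0],0]]' 10
python3 - <<'E'
from h import *
s=status.get_state(); print(s['moment'],s['width'],s['force']); print(go(*b2w(0,-15),96,-.08))
grab('side','s12'); im=cv2.imread('pics/s12.png')
for u in (325,330): print(u,im[205:230,u].max(1))
grab('top','t5')
t=cv2.imread('pics/t5.png').max(2); print(t[225:262:4,218:236])
E
```

```text
t: 36.58
eef_pos: [0.5249, 0.0981, 0.0959]
ee_rot: [-3.141, -0.001, -0.08]
force: [-0.2, 0.0, -3.1]
width: 0.0136
gripper_force: 10.0
[-0.04302021  0.1350462   0.00521253] 0.013638720404983087 [-1.75813189e-01  2.12196568e-03 -3.11917391e+00]
(array([-0.4,  2.4, -0.1]), np.float64(0.0))
325 [212 215 215 215 215 214 216 217 213 213 212 210 156 118 115  84  62  62
  63  62  63  62  62  62  62]
330 [212 213 212 211 213 212 214 217 217 215 212 212 206  97  62  63  62  62
  62  61  62  62  62  62  61]
[[48 50 56 51 52 53 52 56 70 74 61 38 41 37 43 41 38 43]
 [57 59 61 59 60 59 61 62 69 79 63 38 41 37 39 41 45 45]
 [61 62 62 60 64 64 61 67 67 74 85 61 37 41 39 43 49 48]
 [69 67 67 66 70 70 72 74 72 71 69 78 81 62 41 39 45 48]
 [74 72 77 79 80 81 82 85 82 85 90 88 71 70 77 80 70 48]
 [83 83 84 86 87 86 86 82 82 79 77 78 73 74 73 66 59 68]
 [80 82 80 79 78 77 78 75 74 67 67 65 65 65 60 62 63 63]
 [73 69 73 69 61 67 63 65 61 63 60 66 64 61 58 62 58 58]
 [68 64 60 64 65 61 59 63 59 60 59 56 55 58 52 54 51 50]
 [60 60 55 60 55 60 59 56 50 53 50 51 51 51 46 43 42 42]]
```

```bash
python3 -m jog '[[-1,[0,3,0],0],[-1,[0,6,0],0],[-1,[0,6,0],0],[-1,[0,6,3],0],[-1,[0,6,5],0],[-1,[0,6,7],0],[-1,[0,6,8],0],[-1,[0,6,9],0],[-1,[0,6,9],0]]' 5
python3 - <<'E'
from h import *
s=status.get_state(); print(s['moment'],s['width'],s['force']); print(go(*b2w(0,-19),86,-.08))
grab('side','s12'); im=cv2.imread('pics/s12.png')
for u in (325,330): print(u,im[205:230,u].max(1))
E
```

```text
t: 37.8
eef_pos: [0.5245, 0.092, 0.0872]
ee_rot: [-3.141, -0.001, -0.079]
force: [-1.0, 2.6, 4.8]
width: 0.0146
gripper_force: 5.0
[ 0.87800865  0.39728996 -0.01479343] 0.014638675712642806 [-0.98584377  2.62122923  4.79813467]
(array([-0.5,  0.3,  1.2]), np.float64(0.001))
325 [212 215 216 215 215 215 216 217 214 213 212 209 133 117 117 113  63  62
  62  62  63  62  62  62  61]
330 [212 212 212 211 213 213 215 217 217 215 212 211 199  84  62  62  62  62
  62  63  62  62  62  63  62]
```

```bash
python3 -m jog '[[-1,[0,0,1],0],[-1,[0,0,1],0],[-1,[0,-2,0],0],[-1,[0,-4,0],0],[-1,[0,-6,0],0],[-1,[0,-8,0],0],[-1,[0,-10,0],0],[-1,[0,-10,0],0]]' 6
python3 -m jog '[[-1,[0,-2,0],0],[-1,[0,-3,0],0],[-1,[0,-4,0],0],[-1,[0,-4,0],0]]' 6
python3 - <<'E'
from h import *
s=status.get_state(); print(s['moment'],s['width'],s['force']); print(go(*b2w(0,-5),86,-.08))
E
```

```text
t: 38.85
eef_pos: [0.5245, 0.1019, 0.0864]
ee_rot: [-3.141, 0.0, -0.08]
force: [-0.7, -1.6, 2.5]
width: 0.0145
gripper_force: 6.0
t: 39.35
eef_pos: [0.525, 0.1058, 0.0864]
ee_rot: [-3.141, 0.0, -0.08]
force: [-0.2, -0.7, -1.6]
width: 0.015
gripper_force: 6.0
[-0.21350581  0.19157317  0.0379161 ] 0.014975769254728261 [-0.20656719 -0.65252025 -1.63936607]
(array([0.2, 0.1, 0.4]), np.float64(0.0))
```

```bash
python3 -m jog '[[-1,[0,-1,-2],0],[-1,[0,-2,-4],0],[-1,[0,-3,-6],0],[-1,[0,-4,-8],0],[-1,[0,-5,-10],0],[-1,[0,-5,-10],0]]' 8
python3 - <<'E'
from h import *
s=status.get_state(); print(s['moment'],s['width'],s['force']); print(go(*b2w(0,0),84,-.08))
grab('side','s13'); im=cv2.imread('pics/s13.png')
for u in (325,330): print(u,im[205:230,u].max(1))
E
```

```text
t: 40.1
eef_pos: [0.5251, 0.1105, 0.0966]
ee_rot: [3.141, 0.0, -0.08]
force: [-0.9, -2.0, -4.4]
width: 0.0152
gripper_force: 8.0
[-0.93227718  0.3045959  -0.04032699] 0.01524488816737097 [-0.92842223 -2.0074334  -4.38852979]
(array([ 0.3, -0.3, 12.6]), np.float64(0.0))
325 [213 215 216 215 215 215 216 218 214 214 209 156 119 119 114  64  63  63
  64  64  63  63  63  64  64]
330 [214 214 213 212 214 212 215 217 217 215 212 208 138  63  63  64  63  63
  64  63  63  63  64  64  63]
```

```bash
python3 -m jog '[[-1,[0,-1,-2],0],[-1,[0,-2,-4],0],[-1,[0,-2,-5],0],[-1,[0,-2,-5],0]]' 9
python3 - <<'E'
from h import *
s=status.get_state(); print(s['moment'],s['width'],s['force']); print(go(*b2w(0,0),84,-.08))
grab('side','s14'); im=cv2.imread('pics/s14.png')
for u in (325,330): print(u,im[205:230,u].max(1))
for y in(-90,-86): 
  for z in (.06,.07,.08): print(y,z,proj('s14',[*(b2w(-90.5,y)/1000),z]).round(1),proj('s14',[*(b2w(0,y)/1000),z]).round(1))
E
```

```text
t: 40.65
eef_pos: [0.5254, 0.1128, 0.1015]
ee_rot: [-3.141, 0.0, -0.08]
force: [-1.2, 1.2, -6.6]
width: 0.0165
gripper_force: 9.0
[ 0.01346352  0.52678607 -0.01046161] 0.01648885403015636 [-1.24381423  1.16330488 -6.55134324]
(array([ 0.3,  2.1, 17.5]), np.float64(0.0))
325 [212 215 215 216 216 215 216 216 187 119 120 120 119 115  64  63  64  63
  63  64  63  64  65  65  64]
330 [213 213 212 212 213 212 215 217 214 156 115  63  64  64  63  63  63  63
  64  63  65  65  65  65  65]
-90 0.06 [335.  219.9] [304.2 215. ]
-90 0.07 [335.3 216.9] [304.3 212.1]
-90 0.08 [335.6 213.9] [304.5 209.1]
-86 0.06 [334.8 220.6] [303.9 215.7]
-86 0.07 [335.1 217.6] [304.  212.8]
-86 0.08 [335.3 214.6] [304.2 209.8]
```

```bash
python3 -m jog '[[-1,[0,0,3],0],[-1,[0,0,6],0],[-1,[0,1,9],0],[-1,[0,1,12],0],[-1,[0,1,15],0],[-1,[0,1,17],0],[-1,[0,1,17],0]]' 7
python3 - <<'E'
from h import *
s=status.get_state(); print(s['moment'],s['width'],s['force']); print(go(*b2w(0,0),83.5,-.08))
grab('side','s15'); im=cv2.imread('pics/s15.png')
for u in (325,330): print(u,im[205:235,u].max(1))
for y in(-86,-83): 
  for z in (.048,.056): print(y,z,proj('s15',[*(b2w(-90.5,y)/1000),z]).round(1))
E
```

```text
t: 41.58
eef_pos: [0.5256, 0.1116, 0.0846]
ee_rot: [-3.141, -0.0, -0.08]
force: [0.4, -0.6, -2.2]
width: 0.014
gripper_force: 7.0
[-0.06289758  0.08412748 -0.01636076] 0.013991564498740944 [ 0.44449898 -0.5542635  -2.24957998]
(array([-0. ,  1. ,  1.1]), np.float64(0.0))
325 [213 216 217 216 216 216 217 218 215 214 213 214 216 213 214 212 212 212
 189 113  63  63  63  62  63  62  63  62  62  63]
330 [214 214 213 213 214 213 216 218 217 216 213 213 214 215 216 218 217 215
 212 123  63  63  63  63  63  63  63  63  63  63]
-86 0.048 [334.5 224.1]
-86 0.056 [334.7 221.8]
-83 0.048 [334.3 224.7]
-83 0.056 [334.5 222.3]
```

```bash
python3 -m jog '[[-1,[0,0,1],0],[-1,[0,0,2],0],[-1,[0,0,3],0],[-1,[0,0,3],0]]' 7
python3 - <<'E'
from h import *
s=status.get_state(); print(s['moment'],s['width'],s['force'])
E
```

```text
t: 42.12
eef_pos: [0.5263, 0.1116, 0.0831]
ee_rot: [-3.141, -0.002, -0.079]
force: [-1.8, -1.6, 10.4]
width: 0.0139
gripper_force: 7.0
[-0.6693571   0.9806369   0.02789563] 0.013944786714741232 [-1.78316083 -1.63176967 10.39377925]
```

```bash
python3 -m jog '[[-0.7,[0,0,0],0],[-0.4,[0,0,0],0],[-0.2,[0,0,0],0],[-0.2,[0,0,0],0],[-0.2,[0,0,-10],0],[-0.2,[0,0,-40],0],[-0.2,[0,0,-90],0],[-0.2,[0,0,-140],0],[-0.2,[0,0,-180],0],[-0.2,[0,50,-180],0],[-0.2,[0,110,-180],0],[-0.2,[0,170,-180],0],[-0.2,[0,230,-180],0],[-0.2,[0,290,-180],0],[-0.2,[0,350,-180],0],[-0.2,[0,410,-180],0],[-0.2,[0,470,-180],0],[-0.2,[0,470,-180],0]]'
python3 - <<'E'
from h import *
grab('top','t6'); grab('side','s16')
a=cv2.imread('pics/t6.png')[165:325,105:420]; b=cv2.imread('pics/s16.png')[130:290,210:400]
a=cv2.resize(a,(790,401),interpolation=cv2.INTER_CUBIC); b=cv2.resize(b,None,fx=3,fy=3,interpolation=cv2.INTER_CUBIC)
cv2.imwrite('pics/fa.png',a);cv2.imwrite('pics/fb.png',b)
b=cv2.resize(b,(560,472)); a=cv2.resize(a[:,150:],(240,150))
c=np.zeros((600,800,3),'uint8'); c[:472,:560]=b; c[:150,560:]=a
m=cv2.imread('pics/t6.png')[205:275,195:295]; c[200:368,560:]=cv2.resize(m,(240,168),interpolation=cv2.INTER_CUBIC)
cv2.imwrite('pics/fin.png',c)
E
```

```text
t: 44.38
eef_pos: [0.4868, -0.3605, 0.2613]
ee_rot: [3.141, 0.001, -0.085]
force: [0.4, 1.4, -0.1]
width: 0.0352
gripper_force: 0.0
```

View pics/fin.png

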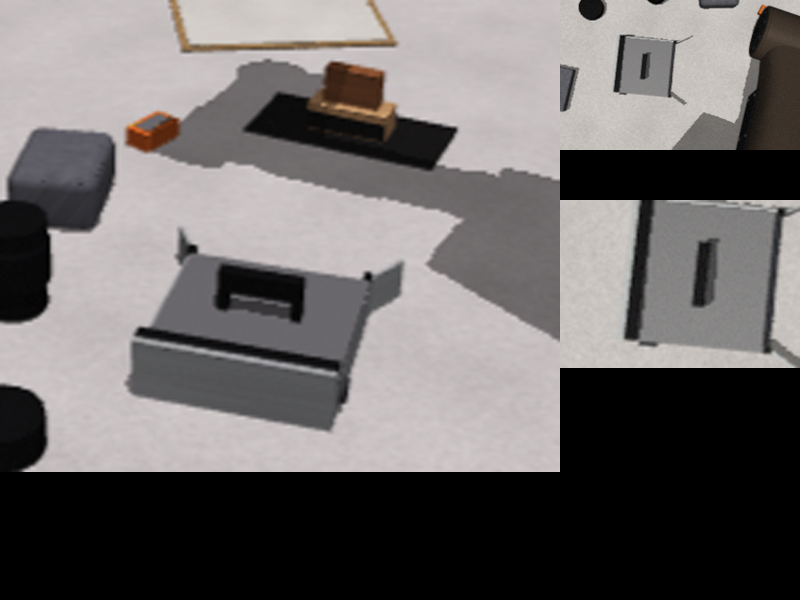

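The last view shows the cover flat under the lip and behind both stops, at (190,250) and (368,277). The pusher stands lengthwise on its mat, and no packs are left on the table.

```bash
python3 -c "
from station import order; print(order.job_done())"
```

```text
the job is handed in; nothing more can be done
None
```

I swept all five packs into the bay, put the pusher back on its mat, and hooked, lowered and seated the cover behind both stops. The job was handed in at about 44 s; the first attempt to hook the cover slipped out from under the lip, so I hooked it a second time.

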